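# Load slotted weights on a scale-checking hanger

## Robot

A 6-joint arm with a two-finger parallel gripper is mounted at the origin on the work surface. World frame = base frame: x ahead of the robot, y to its left, z up, the work surface at z = 0. Lengths are in m, angles in rad, forces in N, time in s.
With the tool pointing down it reaches from about 0.275 to 0.75 m from the base axis. Payload 10.2 kg.
Tool frame: the origin (TCP) lies at the very end of the fingers, on their centre line; the grasp point (between the pads) lies 19 mm behind it; z points along the fingers, y is the line along which they close (so a half turn about z gives the same grasp; the last joint's range is limited). The gripper opens to 88 mm and grips with 3 to 60 N. Pads are 18 mm wide; open, the fingers measure 123 mm over their backs; the gripper's body (75 mm by 187 mm) begins 45 mm behind the grasp point.
Start: joints at [0.958, 0.313, 1.498, -0, 1.331, -0.223], TCP at [0.2, 0.486, 0.239] pointing down, gripper open.
Joint ranges: [-2.94, 2.94], [-0.97, 2.17], [0.19, 2.56], [-1.23, 4.37], [0.02, 3.11], [-2.88, 2.88]. Speed limits (rad/s): [2.39, 2.39, 3.01, 3.14, 3.14, 3.14].

## Interface

Orientations are given as a rotation vector (axis times angle).
In Python, from rig import env gives the robot as it stands.
- The arm moves only by the tool carry_out, never from a script. Its argument "rows" is a list of rows, each a list of 5 numbers: the shift along the world's x, y, z each as a share of 150 mm, from -1 to 1, then the turn about the world's z as a share of 60 degrees, from -1 to 1, then the opening, from -1 (shut) to 1 (fully open). A call has exactly 10 rows; each row is the pose to reach, as a shift and turn from the pose commanded when the call began; what a row does not reach only later rows make up. A row lasts 1/8 s, in which the tool goes at most 62.5 mm and 10.7 degrees, less where a joint would pass 70% of its speed; a pose out of reach is approached as far as the arm can. A call with a number of a shift or a turn outside -1 to 1 is refused whole. A call with a gripper value outside its range is refused whole. The fingers move at their own pace and stop on an object; "grip_force" is the grip in N (left out, the last holds). Time passes only in rows, so rows that repeat a pose let the fingers close, or fill a call up. It gives the time, the measured TCP pose, the force, the opening and the grip force at its end, in the units of the state.
- env.sense(): the state, without advancing time (a new reading comes with each control period).
- env.capture(name): name is "side" or "top" or "wrist"; returns a dict with "color" (420x560x3 uint8, red, green, blue), "depth" (420x560 float32, m along the optical axis (not along the pixel's ray), 0 where there is no reading), "mtx" (3x3 intrinsics, pixels), "cam_to_world" (4x4, takes a point from camera to world coordinates); the wrist camera has in their place "T_tool_cam" (4x4, takes a point from camera to tool coordinates, whose origin is the TCP and whose axes are the flange's). Camera axes: x right, y down, z forward; pixel columns grow to the right and rows downward; lengths in m; the calibration is good to about 2 mm. A picture is of the moment at which its call begins: read the wrist's pose just before it.
- env.close_job(): hands the job in; it is judged then, once.
The state is a dict: "time": time; "joint_positions": joint angles; "qd": joint speeds; "tau": joint torques, N m; "tcp_pos": TCP position; "eef_rot": TCP orientation; "force": force on the tool from outside, world axes, zero at the start; "wrist_torque": the same for the moment, N m; "opening": finger opening in m; "grasp_force": force on a finger pad.
Only numpy, scipy, OpenCV 4.12 (cv2) and the standard library are available. Lean on these libraries where they do the work, as an engineer would, in place of code of your own. Each camera call takes 0.05 s, during which the arm holds its last target. There are 200 camera calls.

## Task

Load the weight hanger so that the old scale can be checked: slide the large loose slotted weight sideways onto the hanger's stem and set it down flat on the weight already there, then add the small one on top of it in the same way. Push each fully home, so that the stem is at its centre, and turn it so that its slot faces the opposite way from the slot of the weight directly beneath it; leave the other things on the bench where they are.

Things in the scene. Friction and masses are not known exactly. Their poses are not given: they have to be found in the camera images.
- hanger_pan (a point): weight hanger, fixed upright in its stand on the bench: centre of its pan's top face (pan 110 mm wide, 60 mm above the bench), where the stem stands. Stem 10 mm in diameter, rising 82 mm above the pan to a round cap 36 mm wide and 10 mm thick, so weights go on only from the side, below the cap. The stand's foot is 120 mm wide, 10 mm high
- bottom_weight_center (a point): bottom weight: flat aluminium disc 120 mm in diameter, 16 mm thick, loose, already on the hanger's pan round the stem. A slot is open at the rim; opposite it a straight flat tab, 22 mm wide, 16 mm thick, ends 110 mm from the disc's centre. Point: the disc's centre, half-way up (8 mm above its underside); +x points out through the slot's mouth, -x along the tab, z up
- bottom_weight_mouth (a point): bottom weight: middle of the slot's mouth at the rim, half-way up, 60 mm along +x from the centre. The slot is straight, 22 mm wide, and runs along x from here to 11 mm past the centre (square end)
- large_weight_center (a point): large weight: flat aluminium disc 100 mm in diameter, 16 mm thick, lying flat on the bench, about 0.28 kg. A slot is open at the rim; opposite it a straight flat tab, 22 mm wide, 16 mm thick, ends 110 mm from the disc's centre. Point: the disc's centre, half-way up (8 mm above its underside); +x points out through the slot's mouth, -x along the tab, z up
- large_weight_mouth (a point): large weight: middle of the slot's mouth at the rim, half-way up, 50 mm along +x from the centre. The slot is straight, 22 mm wide, and runs along x from here to 11 mm past the centre (square end)
- large_weight_grip (a point): place to grip the large weight: on its tab, 80 mm along -x from the disc's centre, half-way up the 16 mm thickness; pinch across the 22 mm width (the y axis). Same axes as its centre
- small_weight_center (a point): small weight: flat aluminium disc 80 mm in diameter, 16 mm thick, lying flat on the bench, about 0.20 kg. A slot is open at the rim; opposite it a straight flat tab, 22 mm wide, 16 mm thick, ends 110 mm from the disc's centre. Point: the disc's centre, half-way up (8 mm above its underside); +x points out through the slot's mouth, -x along the tab, z up
- small_weight_mouth (a point): small weight: middle of the slot's mouth at the rim, half-way up, 40 mm along +x from the centre. The slot is straight, 22 mm wide, and runs along x from here to 11 mm past the centre (square end)
- small_weight_grip (a point): place to grip the small weight: on its tab, 80 mm along -x from the disc's centre, half-way up the 16 mm thickness; pinch across the 22 mm width (the y axis). Same axes as its centre
- screwdriver: bystander, to be left alone: screwdriver lying in front of the hanger, 190 mm long; origin near its middle, at the underside
- wrench: bystander, to be left alone: wrench lying beyond the hanger, 180 mm long; origin near its middle, at the underside
- tin: bystander, to be left alone: round closed tin, 72 mm wide, 45 mm high; origin at the underside
- mug: bystander, to be left alone: white mug, 80 mm wide, 90 mm high; origin at the underside
- wood_block: bystander, to be left alone: offcut of wood 60 x 90 x 30 mm lying far right, beside the tin; origin at the underside
Things that resemble listed ones, but are neither listed nor needed, are in the scene too. What is shaped like the part that bears bottom_weight_center but orange is not meant.

How it is judged:
On the way:
1. the large weight lies home on the bottom weight, slot the opposite way, let go (horizontal distance between large_weight_center and hanger_pan below 0.012 m and z of large_weight_center in the frame of hanger_pan between 0.02 and 0.028 m and angle between large_weight_center's own z axis and vertical below 0.08 rad and x of large_weight_mouth in the frame of bottom_weight_center below -0.025 m and contact force between large_weight and the fingers below 0.2 N), for 0.2 s.
At the end, for the whole second after the job is handed in: The weights lie flat on the hanger in the order bottom, large, small (heights within 4 mm), each centre within 12 mm of the stem's axis, the large and the small one each with its slot within about 60 degrees of opposite to the one beneath, all let go and at rest (all of step 1 and horizontal distance between each of bottom_weight_center, small_weight_center and hanger_pan below 0.012 m and z of bottom_weight_center in the frame of hanger_pan between 0.004 and 0.012 m and angle between each of bottom_weight_center, small_weight_center's own z axis and vertical below 0.08 rad and z of small_weight_center in the frame of hanger_pan between 0.036 and 0.044 m and x of small_weight_mouth in the frame of large_weight_center below -0.02 m and linear speed of each of bottom_weight, large_weight, small_weight below 0.02 m/s and contact force between small_weight and the fingers below 0.2 N); the robot touches nothing.
It fails at once if another thing on the bench (tools, tin, mug, wood block) is moved by more than 40 mm (distance of any of screwdriver, wrench, tin, mug, wood_block from where it was at the start of the episode above 0.04 m).
It also fails if it takes over 67 s, if anything falls off the work surface, if the arm or the gripper's body presses on something with over 40 N, if the wrist force passes 120 N, or if a joint passes its speed limit or range.

## Working session

There is one attempt and no reset: what is moved stays moved. The work goes in short steps, Python scripts to look and compute and a tool call to move; the robot and the scene stay as the last step left them, time stands still between calls to the robot, and variables do not carry over. Pictures are saved under pics/ and viewed, at most 10 in all, crops included, and the job is handed in when it is done.

Besides the shell and the picture viewer there is one more tool, called as name(argument=value, ...) on one line, values as JSON. carry_out: Moves the arm, as the interface text tells. Shift numbers are shares of 150 mm and turn numbers shares of 60 degrees, none past 1 either way. Its arguments: {"type":"object","properties":{"rows":{"type":"array"},"grip_force":{"type":"number"}},"required":["rows"]}

```bash
mkdir -p pics; cat > h.py <<'E'
import numpy as np, cv2
from rig import env
def snap(n,f):
    c=env.capture(n); cv2.imwrite(f'pics/{f}.png',c['color'][:,:,::-1]); np.savez(f'pics/{f}.npz',**{k:v for k,v in c.items() if not isinstance(v,str)}); return c
def cloud(c,T=None):
    T=c['cam_to_world'] if T is None else T
    d=c['depth']; v,u=np.indices(d.shape); K=c['mtx']
    P=np.stack([(u-K[0,2])/K[0,0]*d,(v-K[1,2])/K[1,1]*d,d],-1)
    return P@T[:3,:3].T+T[:3,3]
E
python3 - <<'E'
from h import *
for n in('top','side'): snap(n,n+'0')
s=env.sense(); print(s)
E
```

```text
{'time': 0.1, 'joint_positions': array([ 9.57573834e-01,  3.13367825e-01,  1.49829290e+00, -1.83326085e-05,
        1.33097105e+00, -2.23376033e-01]), 'qd': array([-2.12015761e-04, -2.10982888e-03, -1.99817087e-03,  7.79503174e-04,
       -3.75379726e-05,  1.33909909e-03]), 'tau': array([ 2.04989592e-03, -4.02813363e+01, -2.52639037e+01,  6.95466972e-02,
        3.43462557e-02, -1.09111124e-04]), 'tcp_pos': array([0.19941542, 0.48544613, 0.23825739]), 'eef_rot': array([-6.08413512e-01, -3.08170170e+00,  1.50269565e-03]), 'force': array([-0.20923223, -1.61979534,  0.50311169]), 'wrist_torque': array([0.05380165, 0.02055926, 0.04184553]), 'grasp_force': 0.0, 'opening': 0.08831671629793039}
```

View pics/top0.png

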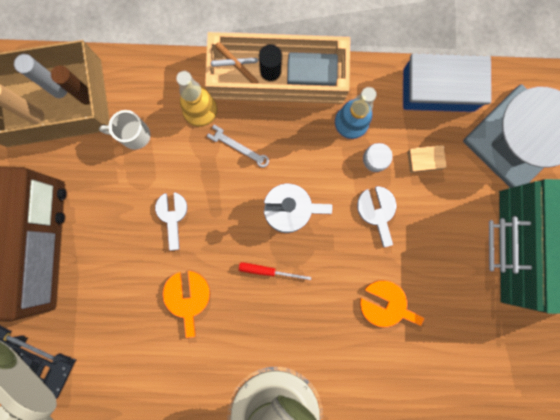

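View pics/side0.png

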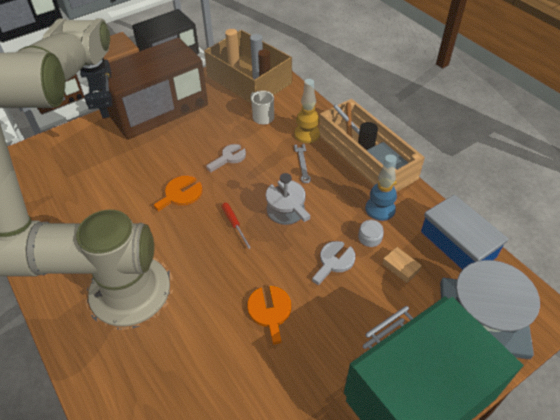

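The pictures show two silver slotted weights lying loose: (377,206), which is larger, and (171,208), which is smaller. They could be confused with each other, with the orange ones at (186,295) and (385,304), and with the weight on the hanger at (288,208), whose tab points right in the image and whose slot points left. By the description I take (377,206) as large and (171,208) as small. I'll fit both and check them in a rectified crop.

```bash
cat > fit.py <<'E'
from h import *
from scipy.optimize import minimize
R=0.0005; N=600   # 0.3 m square rectified patch; col=-y, row=-x (as in top view)
def rect(c,z,cx,cy,T=None):
    W=np.linalg.inv(c['cam_to_world'] if T is None else T); 
    i,j=np.indices((N,N)); X=cx-(i-N/2)*R; Y=cy-(j-N/2)*R
    p=np.stack([X,Y,np.full_like(X,z)],-1)@W[:3,:3].T+W[:3,3]
    p=p@c['mtx'].T; m=(p[...,:2]/p[...,2:]).astype(np.float32)
    return cv2.remap(c['color'],m[...,0],m[...,1],cv2.INTER_LINEAR)
def templ(r,x,y,th):
    i,j=np.indices((N,N)); X=-(i-N/2)*R-x; Y=-(j-N/2)*R-y
    u=X*np.cos(th)+Y*np.sin(th); v=-X*np.sin(th)+Y*np.cos(th); s=lambda d:1/(1+np.exp(d/0.001))
    disc=s(np.hypot(u,v)-r); tab=s(abs(v)-.011)*s(-u-.11)*s(u); slot=s(abs(v)-.011)*s(-.011-u)
    return np.maximum(disc*(1-slot),tab)
def fit(img,r,th0s,vmin=120):
    hsv=cv2.cvtColor(img,cv2.COLOR_RGB2HSV); m=((hsv[...,1]<60)&(hsv[...,2]>vmin)).astype(float)
    f=lambda p:np.abs(templ(r,p[0]/1e3,p[1]/1e3,p[2]/57.3)-m)[::2,::2].mean()
    ys,xs=np.nonzero(m); mx,my=-(ys.mean()-N/2)*R*1e3,-(xs.mean()-N/2)*R*1e3
    b=min((minimize(f,[mx+25*np.cos(t)*0,my,t*57.3],method='Nelder-Mead',options=dict(initial_simplex=[[mx,my,t*57.3],[mx+15,my,t*57.3],[mx,my+15,t*57.3],[mx,my,t*57.3+15]],maxiter=120)) for t in th0s),key=lambda q:q.fun)
    return b.x,b.fun,m
E
python3 - <<'E'
from fit import *
c=dict(np.load('pics/top0.npz')); P=cloud(c)
out=[]
for n,(u,v),z,ths in (('L',(379,218),.016,[0.2]),('S',(172,222),.016,[0.]),):
    g=P[v-30:v+30,u-30:u+30].reshape(-1,3); cx,cy=np.median(g,0)[:2]
    im=rect(c,z,cx,cy); 
    for r in (.05,.04):
        x,f,m=fit(im[:],r,ths); print(n,r,cx+x[0]/1e3,cy+x[1]/1e3,x[2],f)
    out.append(im)
for u,v in((288,204),(288,218),(325,208),(292,225),(302,215),(240,147),(275,272),(378,157),(127,128),(190,105),(355,118),(428,158)): print(u,v,P[v,u].round(3))
g=P[208,288]; im=rect(c,.076,g[0],g[1]); out.append(im); x,f,m=fit(im,.06,[1.57]); print('B',g[:2],g[0]+x[0]/1e3,g[1]+x[1]/1e3,x[2],f)
cv2.imwrite('pics/rect.png',cv2.resize(np.hstack(out),(798,266))[:,:,::-1])
E
```

```text
L 0.05 0.5490217438769843 -0.2506715161464941 16.551796022824817 0.034617388267659005
L 0.04 0.5482722148953705 -0.2509001573336816 16.515928762018408 0.059330425704738426
S 0.05 0.5225743513810753 0.28806486945033005 6.779016236351897 0.03030008560504338
S 0.04 0.5263746251846378 0.2886828516980459 6.870891125703361 0.012793809269164633
288 204 [ 0.531 -0.014  0.15 ]
288 218 [ 0.504 -0.017  0.079]
325 208 [ 0.532 -0.109  0.075]
292 225 [ 0.487 -0.027  0.076]
302 215 [ 0.513 -0.052  0.076]
240 147 [0.696 0.115 0.004]
275 272 [0.367 0.011 0.01 ]
378 157 [ 0.672 -0.247  0.046]
127 128 [0.738 0.419 0.004]
190 105 [0.778 0.236 0.095]
355 118 [ 0.76  -0.178  0.09 ]
428 158 [ 0.678 -0.383  0.028]
B [ 0.52199637 -0.0138542 ] 0.5308003260031628 -0.014539840755861158 89.85917980550818 0.03246620851210302
```

View pics/rect.png

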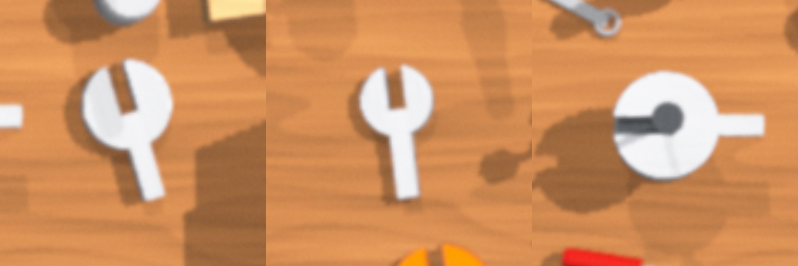

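The rectified crop shows the large weight (panel 1), the small weight (panel 2) and the hanger with its slot at +y and tab at -y (panel 3). The choice stands: the 100 mm template fits panel 1 best and the 80 mm template fits panel 2. Next is the stem axis from the cap, cross-checked with the side camera.

```bash
python3 - <<'E'
from h import *
for f in('top0','side0'):
    c=dict(np.load(f'pics/{f}.npz')); P=cloud(c); m=(abs(P[...,0]-.53)<.04)&(abs(P[...,1]+.015)<.04)&(P[...,2]>.147)&(P[...,2]<.158)
    q=P[m]; (x,y),r=cv2.minEnclosingCircle(q[:,:2].astype(np.float32)); print(f,len(q),q.mean(0),x,y,r)
    for n,cx,cy in(('L',.549,-.251),('S',.526,.289)):
        m=(np.hypot(P[...,0]-cx,P[...,1]-cy)<.055)&(P[...,2]>.012)&(P[...,2]<.02); print(n,P[m].mean(0),m.sum())
E
```

```text
top0 173 [ 0.53049266 -0.01511365  0.15133936] 0.5308613181114197 -0.014866366051137447 0.017778148874640465
L [ 0.54530118 -0.25236295  0.01553113] 826
S [0.51938381 0.28797555 0.01579767] 580
side0 89 [ 0.52741166 -0.01925284  0.15133165] 0.5292418003082275 -0.01797170750796795 0.01979454793035984
L [ 0.54237402 -0.25665043  0.01549143] 541
S [0.51860308 0.28324481 0.01534979] 210
```

carry_out(rows=[[0.5,-1,0,0.15,1],[0.9,-1,0,0.3,1],[0.9,-1,0,0.5,1],[0.9,-1,0,0.647,1],[0.9,-1,0,0.647,1],[0.9,-1,0,0.647,1],[0.9,-1,0,0.647,1],[0.9,-1,0,0.647,1],[0.9,-1,0,0.647,1],[0.9,-1,0,0.647,1]], grip_force=60)

```text
time: 1.35
tcp_pos: [0.3344, 0.3357, 0.2387]
eef_rot: [-0.45, 3.109, 0.0]
force: [-0.3, 0.6, -0.9]
opening: 0.0879
grasp_force: 0.0
```

carry_out(rows=[[0.3,-0.4,0,0,1],[0.3,-0.8,0,0,1],[0.3,-1,0,0,1],[0.3,-1,0,0,1],[0.3,-1,0,0,1],[0.3,-1,0,0,1],[0.3,-1,0,0,1],[0.3,-1,0,0,1],[0.3,-1,0,0,1],[0.3,-1,0,0,1]])

```text
time: 2.6
tcp_pos: [0.3795, 0.1856, 0.2387]
eef_rot: [-0.45, 3.109, -0.0]
force: [0.2, 0.5, -0.5]
opening: 0.0879
grasp_force: 0.0
```

carry_out(rows=[[0.3,-0.4,0,0,1],[0.3,-0.8,0,0,1],[0.3,-1,0,0,1],[0.3,-1,0,0,1],[0.3,-1,0,0,1],[0.3,-1,0,0,1],[0.3,-1,0,0,1],[0.3,-1,0,0,1],[0.3,-1,0,0,1],[0.3,-1,0,0,1]])

```text
time: 3.85
tcp_pos: [0.4245, 0.0357, 0.2387]
eef_rot: [0.451, -3.109, 0.0]
force: [0.1, -0.8, 0.2]
opening: 0.0883
grasp_force: 0.0
```

carry_out(rows=[[0.3,-0.4,0,0,1],[0.3,-0.8,0,0,1],[0.3,-1,0,0,1],[0.3,-1,0,0,1],[0.3,-1,0,0,1],[0.3,-1,0,0,1],[0.3,-1,0,0,1],[0.3,-1,0,0,1],[0.3,-1,0,0,1],[0.3,-1,0,0,1]])

```text
time: 5.1
tcp_pos: [0.4695, -0.1144, 0.2387]
eef_rot: [0.45, -3.109, -0.0]
force: [0.4, -0.6, 0.1]
opening: 0.0883
grasp_force: 0.0
```

carry_out(rows=[[0,-0.4,-0.2,0,1],[0,-0.8,-0.4,0,1],[0,-1,-0.6,0,1],[0,-1,-0.6,0,1],[0,-1,-0.6,0,1],[0,-1,-0.6,0,1],[0,-1,-0.6,0,1],[0,-1,-0.6,0,1],[0,-1,-0.6,0,1],[0,-1,-0.6,0,1]])

```text
time: 6.35
tcp_pos: [0.4695, -0.2643, 0.1487]
eef_rot: [-0.451, 3.109, -0.0]
force: [0.3, 0.2, 0.4]
opening: 0.0885
grasp_force: 0.0
```

```bash
cat > wr.py <<'E'
from fit import *
from scipy.spatial.transform import Rotation as Ro
def wrist(f):
    s=env.sense(); T=np.eye(4); T[:3,:3]=Ro.from_rotvec(s['eef_rot']).as_matrix(); T[:3,3]=s['tcp_pos']
    c=snap('wrist',f); return s,c,T@c['T_tool_cam']
E
python3 - <<'E'
from wr import *
s,c,T=wrist('w1'); print(s['tcp_pos'])
im=rect(c,.016,.50,-.26,T); x,f,m=fit(im,.05,[.29]); print(.5+x[0]/1e3,-.26+x[1]/1e3,x[2],f)
cv2.imwrite('pics/w1v.png',np.hstack([c['color'][::2,::2],cv2.resize(im,(210,210))])[:,:,::-1])
E
```

```text
[ 0.46952395 -0.26434198  0.14874352]
0.5440505605734575 -0.25352848819933843 16.57749171043543 0.018635561561384507
```

View pics/w1v.png

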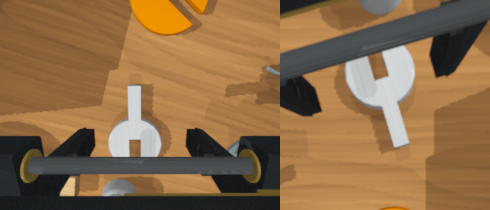

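The wrist view shows the large weight's tab between the fingers at about (134,100), with the yaw aligned. I'll go down, grip and lift.

carry_out(rows=[[0,-0.077,-0.3,0,1],[0,-0.077,-0.6,0,1],[0,-0.077,-0.8,0,1],[0,-0.077,-0.9,0,1],[0,-0.077,-0.97,0,1],[0,-0.077,-0.97,0,1],[0,-0.077,-0.97,0,-1],[0,-0.077,-0.97,0,-1],[0,-0.077,-0.97,0,-1],[0,-0.077,-0.97,0,-1]], grip_force=60)

```text
time: 7.65
tcp_pos: [0.4696, -0.276, 0.0034]
eef_rot: [-0.45, 3.109, -0.0]
force: [-0.6, -0.1, 0.1]
opening: 0.0506
grasp_force: 0.0
```

carry_out(rows=[[0,0,0,0,-1],[0,0,0,0,-1],[0,0,0,0,-1],[0,0,0.1,0,-1],[0,0,0.3,0,-1],[0,0,0.5,0,-1],[0,0,0.7,0,-1],[0,0,0.9,0,-1],[0,0,0.9,0,-1],[0,0,0.9,0,-1]])

```text
time: 8.9
tcp_pos: [0.469, -0.2755, 0.1372]
eef_rot: [0.45, -3.108, -0.002]
force: [-0.2, -0.4, -2.9]
opening: 0.0211
grasp_force: 60.0
```

```bash
python3 - <<'E'
from wr import *
s,c,T=wrist('w2'); print(s['tcp_pos'],s['opening'],s['force'])
for f in('top','side'):
    c=snap(f,f+'1'); P=cloud(c); m=(np.hypot(P[...,0]-.55,P[...,1]+.25)<.045)&(P[...,2]>.08)&(P[...,2]<.19)
    q=P[m]; q=q[q[:,2]<np.median(q[:,2])+.02]
    A=np.c_[q[:,:2]-[.55,-.25],np.ones(len(q))]; 
    for _ in range(5):
        k=np.linalg.lstsq(A,q[:,2],rcond=None)[0]; e=abs(A@k-q[:,2])<.004; A,q=A[e],q[e]
    print(f,len(q),k)
E
```

```text
[ 0.46899478 -0.27551004  0.13718513] 0.02114173312257979 [-0.19245637 -0.42962916 -2.88966267]
top 794 [-0.00623525  0.00102416  0.14800261]
side 74 [ 0.00174815 -0.02689634  0.14746896]
```

```bash
python3 - <<'E'
from fit import *
c=dict(np.load('pics/top1.npz')); P=cloud(c)
im=rect(c,.148,.547,-.253); hsv=cv2.cvtColor(im,cv2.COLOR_RGB2HSV)
m=(abs(P[...,2]-.148)<.005)&(np.hypot(P[...,0]-.55,P[...,1]+.25)<.058)
(x,y),r=cv2.minEnclosingCircle(P[m][:,:2].astype(np.float32)); print(x,y,r)
x,f,mm=fit(im,.05,[.29]); print(.547+x[0]/1e3,-.253+x[1]/1e3,x[2],f)
cv2.imwrite('pics/r2.png',np.hstack([im,np.repeat(mm[...,None]*255,3,2).astype(np.uint8)])[::2,::2,::-1])
E
```

```text
0.5498348474502563 -0.25121575593948364 0.0507676936686039
0.5210659811517495 -0.3004499937344997 -14.76384607132479 0.2709799599752262
```

View pics/r2.png

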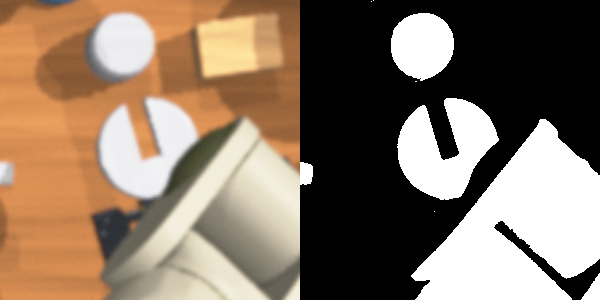

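The crop shows the gripped disc at about (148,148), flat and held straight. I'll raise it, turn it and take it to the +y side of the hanger.

carry_out(rows=[[0,0,0.35,0,-1],[0,0.1,0.67,-0.1,-1],[0,0.3,0.67,-0.25,-1],[0,0.5,0.67,-0.4,-1],[0,0.7,0.67,-0.55,-1],[0,0.9,0.67,-0.7,-1],[0,1,0.67,-0.8,-1],[0,1,0.67,-0.9,-1],[0,1,0.67,-0.9,-1],[0,1,0.67,-0.9,-1]])

```text
time: 10.3
tcp_pos: [0.4694, -0.126, 0.2383]
eef_rot: [-1.007, -2.975, -0.0]
force: [-0.1, 1.0, -2.1]
opening: 0.0217
grasp_force: 60.0
```

carry_out(rows=[[0.07,0.15,0,-0.15,-1],[0.14,0.3,0,-0.3,-1],[0.21,0.45,0,-0.45,-1],[0.28,0.6,0,-0.6,-1],[0.35,0.75,0,-0.75,-1],[0.407,0.9,0,-0.875,-1],[0.407,1,0,-0.875,-1],[0.407,1,0,-0.875,-1],[0.407,1,0,-0.875,-1],[0.407,1,0,-0.875,-1]])

```text
time: 11.55
tcp_pos: [0.5305, 0.0234, 0.2388]
eef_rot: [2.222, 2.221, -0.0]
force: [0.3, -0.2, -2.2]
opening: 0.0214
grasp_force: 60.0
```

carry_out(rows=[[0,0.25,0,0,-1],[0,0.5,0,0,-1],[0,0.75,0,0,-1],[0,1,0,0,-1],[0,1.0,0,0,-1],[0,1,-0.1,0,-1],[0,1,-0.3,0,-1],[0,1,-0.5,0,-1],[0,1,-0.5,0,-1],[0,1,-0.5,0,-1]])

```text
time: 12.8
tcp_pos: [0.5311, 0.1735, 0.1646]
eef_rot: [2.222, 2.22, 0.002]
force: [0.3, 0.2, -2.2]
opening: 0.0215
grasp_force: 60.0
```

carry_out(rows=[[0,0,-0.15,0,-1],[0,0,-0.3,0,-1],[0,0,-0.45,0,-1],[0,0,-0.5,0,-1],[0,0,-0.5,0,-1],[0,0,-0.5,0,-1],[0,0,-0.5,0,-1],[0,0,-0.5,0,-1],[0,0,-0.5,0,-1],[0,0,-0.5,0,-1]])

```text
time: 14.05
tcp_pos: [0.5306, 0.1741, 0.0888]
eef_rot: [2.222, 2.221, 0.0]
force: [-0.2, -0.8, -2.6]
opening: 0.0211
grasp_force: 60.0
```

```bash
python3 - <<'E'
from wr import *
s=env.sense(); print(s['tcp_pos'],s['eef_rot'],s['opening'])
a=snap('side','side2'); c=snap('top','top2')
for c in(c,a):
    P=cloud(c)
    m=(abs(P[...,0]-.53)<.065)&(P[...,1]>.03)&(P[...,1]<.15)&(P[...,2]>.08)&(P[...,2]<.108); q=P[m]
    print(len(q),np.median(q[:,2]),q[:,0].min(),q[:,0].max(),q[:,1].min())
    if len(q):print(cv2.minEnclosingCircle(q[np.hypot(q[:,0]-.53,q[:,1]-.093)<.057][:,:2].astype(np.float32)))
cv2.imwrite('pics/s2.png',np.hstack([a['color'][120:300,180:380],env.capture('top')['color'][120:300,180:380]])[:,:,::-1].repeat(2,0).repeat(2,1))
E
```

```text
[0.53057922 0.17407914 0.0887764 ] [2.22165307e+00 2.22116316e+00 7.03232382e-05] 0.02110982974575105
995 0.09978997454797356 0.4838572335129115 0.5827992317950159 0.03178064073436368
((0.5329315066337585, 0.09252530336380005), 0.04999878630042076)
614 0.09916332734279998 0.4808243019395241 0.5810233350345956 0.03897210188189981
((0.5265558362007141, 0.09341727942228317), 0.05622663348913193)
```

View pics/s2.png

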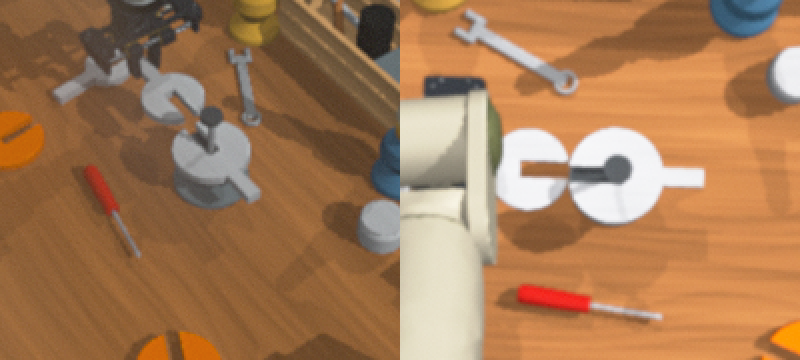

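The left half is the side view and the right half the top view. Disc and stem are nearly in line, with the disc's slot facing the stem. I'll slide it in, lower and release.

carry_out(rows=[[-0.015,-0.1,-0.025,0,-1],[-0.015,-0.2,-0.025,0,-1],[-0.015,-0.3,-0.025,0,-1],[-0.015,-0.4,-0.025,0,-1],[-0.015,-0.5,-0.025,0,-1],[-0.015,-0.6,-0.025,0,-1],[-0.015,-0.67,-0.025,0,-1],[-0.015,-0.717,-0.025,0,-1],[-0.015,-0.717,-0.025,0,-1],[-0.015,-0.717,-0.04,0,-1]])

```text
time: 15.45
tcp_pos: [0.5284, 0.0668, 0.0827]
eef_rot: [2.221, 2.221, 0.0]
force: [1.3, -0.8, -2.2]
opening: 0.0214
grasp_force: 60.0
```

```bash
python3 - <<'E'
from wr import *
s=env.sense(); print(s['tcp_pos'],s['force'],s['opening'])
a=snap('side','side3'); c=snap('top','top3')
for c in(c,a):
    P=cloud(c); m=(np.hypot(P[...,0]-.53,P[...,1]+.015)<.062)&(P[...,2]>.086)&(P[...,2]<.108); q=P[m]
    print(len(q),np.percentile(q[:,2],[10,50,90]),cv2.minEnclosingCircle(q[:,:2].astype(np.float32)))
E
```

```text
[0.52836581 0.06681832 0.08273015] [ 1.32291136 -0.82602117 -2.15850419] 0.02143299357564211
585 [0.09018121 0.09321723 0.09609641] ((0.5305618643760681, -0.014819441363215446), 0.05010509490966797)
576 [0.08921195 0.09357491 0.09705836] ((0.524506151676178, -0.01109351683408022), 0.05845732241868973)
```

carry_out(rows=[[0,0,-0.008,0,-1],[0,0,-0.008,0,-1],[0,0,-0.008,0,0],[0,0,-0.008,0,0],[0,0,-0.008,0,0],[0,0,-0.008,0,0],[0,0,0.2,0,0],[0,0,0.5,0,0],[0,0,0.8,0,0],[0,0,1,0,0]])

```text
time: 16.8
tcp_pos: [0.5285, 0.0665, 0.2349]
eef_rot: [2.22, 2.22, 0.002]
force: [0.3, 0.7, 0.6]
opening: 0.044
grasp_force: 0.0
```

```bash
python3 - <<'E'
from wr import *
s=env.sense(); print(s['tcp_pos'],s['opening'])
a=snap('side','side4'); c=snap('top','top4')
for c in(c,a):
    P=cloud(c); m=(np.hypot(P[...,0]-.53,P[...,1]+.015)<.054)&(P[...,2]>.086)&(P[...,2]<.1); q=P[m]
    print(len(q),np.percentile(q[:,2],[10,50,90]),cv2.minEnclosingCircle(q[:,:2].astype(np.float32)))
E
```

```text
[0.52852965 0.06648689 0.23492571] 0.04395684774127091
563 [0.08855109 0.09137179 0.09413539] ((0.5307644605636597, -0.015648793429136276), 0.05007290095090866)
503 [0.08765705 0.09105471 0.09457165] ((0.5289233326911926, -0.015481171198189259), 0.052628371864557266)
```

carry_out(rows=[[-0.1,0.15,0,-0.1,1],[-0.2,0.3,0,-0.25,1],[-0.3,0.45,0,-0.4,1],[-0.4,0.6,0,-0.55,1],[-0.557,0.75,0,-0.7,1],[-0.557,0.9,0,-0.8,1],[-0.557,1,0,-0.9,1],[-0.557,1,0,-0.9,1],[-0.557,1,0,-0.9,1],[-0.557,1,0,-0.9,1]])

```text
time: 18.15
tcp_pos: [0.4448, 0.216, 0.2325]
eef_rot: [2.988, 0.971, -0.0]
force: [0.5, -0.8, 0.4]
opening: 0.0883
grasp_force: 0.0
```

carry_out(rows=[[0,0.2,0,-0.15,1],[0,0.4,-0.2,-0.3,1],[0,0.4,-0.4,-0.4,1],[0,0.4,-0.58,-0.485,1],[0,0.4,-0.58,-0.485,1],[0,0.4,-0.58,-0.485,1],[0,0.4,-0.58,-0.485,1],[0,0.4,-0.58,-0.485,1],[0,0.4,-0.58,-0.485,1],[0,0.4,-0.58,-0.485,1]])

```text
time: 19.4
tcp_pos: [0.4448, 0.2765, 0.1458]
eef_rot: [-3.136, -0.189, -0.0]
force: [-0.3, 0.2, -0.2]
opening: 0.0879
grasp_force: 0.0
```

```bash
python3 - <<'E'
from wr import *
s,c,T=wrist('w5'); print(s['tcp_pos'],s['eef_rot'],s['joint_positions'].round(2))
im=rect(c,.016,.48,.28,T); cv2.circle(im,(300-int(0),300),2,(255,0,0),2)
g=(int(300-(s['tcp_pos'][1]-.28)/R),int(300-(s['tcp_pos'][0]-.48)/R)); cv2.drawMarker(im,g,(255,0,0),0,20,2); print(g)
cv2.imwrite('pics/w5v.png',im[:,:,::-1])
E
```

```text
[0.44477272 0.27652292 0.14581415] [-3.13587728e+00 -1.88927174e-01 -1.74766885e-04] [ 0.33  0.4   1.63 -0.    1.11  1.78]
(306, 370)
```

View pics/w5v.png

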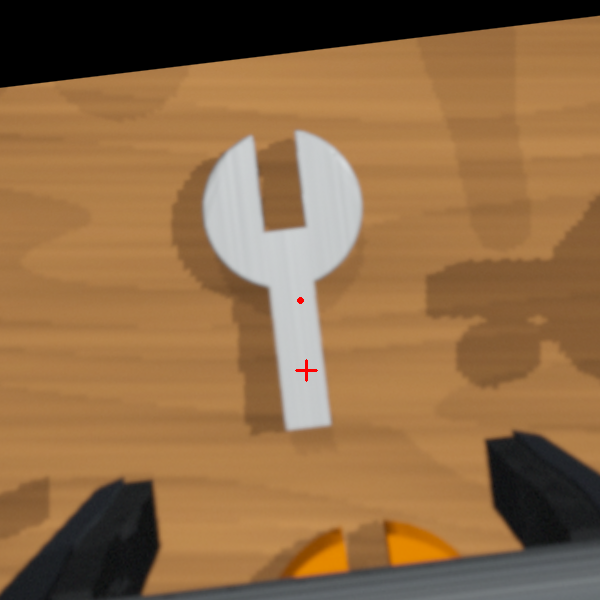

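The view shows the TCP mark (306,370) on the small weight's tab, about 29 mm from its end at (308,428), with the yaw aligned. I'll go down, grip and lift.

carry_out(rows=[[0,0,-0.3,0,1],[0,0,-0.6,0,1],[0,0,-0.8,0,1],[0,0,-0.9,0,1],[0,0,-0.95,0,1],[0,0,-0.95,0,1],[0,0,-0.95,0,-1],[0,0,-0.95,0,-1],[0,0,-0.95,0,-1],[0,0,-0.95,0,-1]], grip_force=60)

```text
time: 20.7
tcp_pos: [0.4448, 0.2765, 0.0034]
eef_rot: [-3.136, -0.189, -0.0]
force: [0.7, 0.2, 0.1]
opening: 0.0502
grasp_force: 0.0
```

carry_out(rows=[[0,0,0,0,-1],[0,0,0,0,-1],[0,0,0,0,-1],[0,0,0.1,0,-1],[0,0,0.4,0,-1],[0,0,0.7,0,-1],[0,0,1,0,-1],[0,0,1,0,-1],[0,0,1,0,-1],[0,0,1,0,-1]])

```text
time: 21.95
tcp_pos: [0.4441, 0.2762, 0.1519]
eef_rot: [3.135, 0.188, -0.004]
force: [0.5, 0.3, -2.0]
opening: 0.0213
grasp_force: 59.8
```

carry_out(rows=[[0,0,0.3,0,-1],[0.05,-0.1,0.59,0.1,-1],[0.1,-0.25,0.59,0.25,-1],[0.15,-0.4,0.59,0.4,-1],[0.2,-0.55,0.59,0.55,-1],[0.25,-0.7,0.59,0.7,-1],[0.3,-0.85,0.59,0.8,-1],[0.3,-1,0.59,0.9,-1],[0.3,-1,0.59,0.9,-1],[0.3,-1,0.59,0.9,-1]])

```text
time: 23.2
tcp_pos: [0.4896, 0.127, 0.2412]
eef_rot: [-2.709, -1.589, 0.001]
force: [0.5, 0.2, -1.4]
opening: 0.0214
grasp_force: 59.8
```

carry_out(rows=[[0.05,-0.2,0,0.1,-1],[0.1,-0.4,0,0.2,-1],[0.15,-0.6,0,0.3,-1],[0.2,-0.8,0,0.4,-1],[0.26,-1,0,0.485,-1],[0.26,-1,0,0.485,-1],[0.26,-1,0,0.485,-1],[0.26,-1,0,0.485,-1],[0.26,-1,0,0.485,-1],[0.26,-1,0,0.485,-1]])

```text
time: 24.45
tcp_pos: [0.5287, -0.0231, 0.2418]
eef_rot: [2.221, 2.221, 0.0]
force: [-0.2, -0.1, -1.0]
opening: 0.0213
grasp_force: 59.8
```

carry_out(rows=[[0,-0.2,0,0,-1],[0,-0.4,0,0,-1],[0,-0.6,0,0,-1],[0,-0.8,0,0,-1],[0,-1,0,0,-1],[0,-1,0,0,-1],[0,-1,0,0,-1],[0,-1,0,0,-1],[0,-1,0,0,-1],[0,-1,0,0,-1]])

```text
time: 25.7
tcp_pos: [0.5288, -0.1731, 0.2418]
eef_rot: [2.221, 2.222, 0.0]
force: [0.8, -0.2, -1.5]
opening: 0.0212
grasp_force: 59.8
```

carry_out(rows=[[0,-0.04,-0.1,0,-1],[0,-0.04,-0.3,0,-1],[0,-0.04,-0.5,0,-1],[0,-0.04,-0.7,0,-1],[0,-0.04,-0.87,0,-1],[0,-0.04,-0.87,0,-1],[0,-0.04,-0.87,0,-1],[0,-0.04,-0.87,0,-1],[0,-0.04,-0.87,0,-1],[0,-0.04,-0.87,0,-1]])

```text
time: 26.95
tcp_pos: [0.5289, -0.1795, 0.1115]
eef_rot: [2.221, 2.221, 0.0]
force: [0.5, -0.4, -2.3]
opening: 0.0216
grasp_force: 59.8
```

```bash
python3 - <<'E'
from wr import *
s=env.sense(); print(s['tcp_pos'],s['eef_rot'],s['opening'])
a=snap('side','side6'); c=snap('top','top6')
for c in(c,a):
    P=cloud(c); m=(np.hypot(P[...,0]-.53,P[...,1]+.099)<.047)&(P[...,2]>.108)&(P[...,2]<.135); q=P[m]
    print(len(q),np.percentile(q[:,2],[10,50,90]),cv2.minEnclosingCircle(q[:,:2].astype(np.float32)))
cv2.imwrite('pics/s6.png',np.hstack([a['color'][120:300,180:380],env.capture('top')['color'][120:300,220:420]])[:,:,::-1].repeat(2,0).repeat(2,1))
E
```

```text
[ 0.52885579 -0.17953322  0.1115405 ] [2.22129112e+00 2.22080876e+00 1.94834192e-04] 0.021561455908228132
579 [0.12003397 0.12297801 0.12592177] ((0.5298155546188354, -0.0970478504896164), 0.0402243472635746)
89 [0.1134264  0.12210161 0.12580745] ((0.5274187326431274, -0.09598056226968765), 0.038007576018571854)
```

View pics/s6.png

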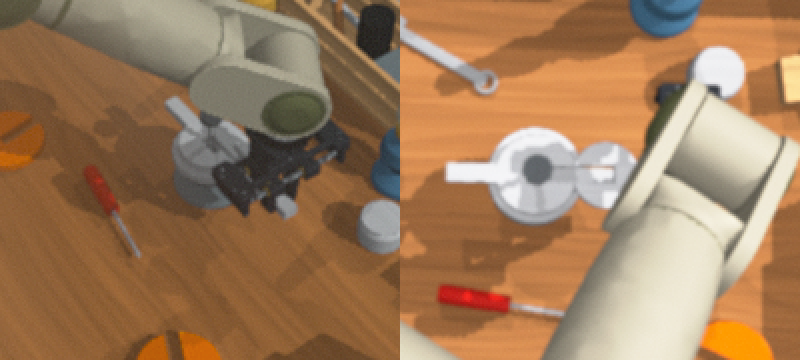

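Both views show the small disc level and in line with the stem, its slot facing it. I'll slide it in and lower it partway, then check before release.

carry_out(rows=[[0.005,0,-0.06,0,-1],[0.005,0.1,-0.06,0,-1],[0.005,0.2,-0.06,0,-1],[0.005,0.3,-0.06,0,-1],[0.005,0.4,-0.06,0,-1],[0.005,0.48,-0.06,0,-1],[0.005,0.547,-0.06,0,-1],[0.005,0.547,-0.06,0,-1],[0.005,0.547,-0.08,0,-1],[0.005,0.547,-0.085,0,-1]])

```text
time: 28.35
tcp_pos: [0.5294, -0.0978, 0.0981]
eef_rot: [-2.222, -2.22, 0.0]
force: [0.2, 0.6, -2.2]
opening: 0.0215
grasp_force: 59.8
```

```bash
python3 - <<'E'
from wr import *
s=env.sense(); print(s['tcp_pos'],s['force'],s['opening'])
c=snap('top','top7')
P=cloud(c); m=(np.hypot(P[...,0]-.53,P[...,1]+.015)<.047)&(P[...,2]>.103)&(P[...,2]<.12); q=P[m]
print(len(q),np.percentile(q[:,2],[10,50,90]),cv2.minEnclosingCircle(q[:,:2].astype(np.float32)))
E
```

```text
[ 0.52939021 -0.09778545  0.09814933] [ 0.19221544  0.60547328 -2.19548995] 0.02147018407377991
371 [0.1070043  0.10956923 0.11239536] ((0.5306003093719482, -0.018633786588907242), 0.04289388284087181)
```

carry_out(rows=[[0,0,-0.012,0,-1],[0,0,-0.012,0,-1],[0,0,-0.012,0,0],[0,0,-0.012,0,0],[0,0,-0.012,0,0],[0,0,-0.012,0,0],[0,0,0.2,0,0],[0,0,0.5,0,0],[0,0,0.8,0,0],[0,0,1,0,0]])

```text
time: 29.65
tcp_pos: [0.5297, -0.0975, 0.2507]
eef_rot: [2.22, 2.22, 0.001]
force: [0.0, -0.4, -0.3]
opening: 0.0441
grasp_force: 0.0
```

carry_out(rows=[[0,-0.3,0,0,0],[0,-0.7,0,0,0],[0,-1,0,0,0],[0,-1,0,0,0],[0,-1,0,0,0],[0,-1,0,0,0],[0,-1,0,0,0],[0,-1,0,0,0],[0,-1,0,0,0],[0,-1,0,0,0]])

```text
time: 30.9
tcp_pos: [0.5295, -0.2474, 0.2485]
eef_rot: [2.222, 2.221, -0.0]
force: [-0.9, -0.2, -0.5]
opening: 0.0438
grasp_force: 0.0
```

```bash
python3 - <<'E'
from wr import *
a=snap('side','side8'); c=snap('top','top8')
for c in(c,a):
    P=cloud(c)
    for r,z in((.047,.108),(.057,.092),(.066,.076)):
        m=(np.hypot(P[...,0]-.53,P[...,1]+.015)<r)&(abs(P[...,2]-z)<.006); q=P[m]
        print(len(q),np.percentile(q[:,2],[10,50,90]).round(4),cv2.minEnclosingCircle(q[:,:2].astype(np.float32)))
cv2.imwrite('pics/s8.png',np.hstack([a['color'][120:300,180:380],c['color'][120:300,180:380]if 0 else np.load('pics/top8.npz')['color'][120:300,190:390]])[:,:,::-1].repeat(2,0).repeat(2,1))
E
```

```text
606 [0.1047 0.1075 0.1102] ((0.529083251953125, -0.019281718879938126), 0.04298415407538414)
501 [0.0886 0.0914 0.0943] ((0.5303419232368469, -0.011144447140395641), 0.05310942232608795)
443 [0.0726 0.0755 0.0783] ((0.5310131907463074, -0.01745261251926422), 0.062453556805849075)
305 [0.1037 0.107  0.1108] ((0.5272859930992126, -0.021185411140322685), 0.041322916746139526)
230 [0.0877 0.0913 0.0955] ((0.5255072712898254, -0.01359992939978838), 0.055134471505880356)
206 [0.0718 0.0753 0.0794] ((0.5245943665504456, -0.01620466262102127), 0.06391774117946625)
```

View pics/s8.png

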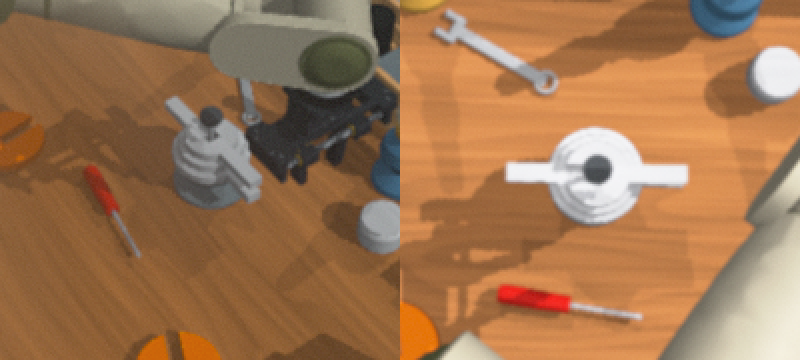

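The final view shows all three weights stacked flat and centred on the stem at about (597,172). Their tabs alternate, and the bystanders are where they were. I'm handing in.

```bash
python3 -c "
from rig import env
print(env.close_job())"
```

```text
the job is handed in; nothing more can be done
None
```

The large and then the small weight are on the hanger, flat and centred by the last camera check, with slots alternating; I handed the job in at about 31 s, and it returned no verdict.

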